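# Hang the camping lantern on the swinging drop hook

### The arm

A 6-joint arm with a two-finger parallel gripper is mounted at the origin on the work surface. World frame = base frame: x ahead of the robot, y to its left, z up, the work surface at z = 0. Lengths are in mm, angles in rad, forces in N, time in s.
With the tool pointing down it reaches from about 275 to 1000 mm from the base axis. Payload 8.4 kg.
Tool frame: the origin (TCP) lies between the finger pads; the fingertips stand 22 mm ahead of it and the grasp point (between the pads) lies 3 mm ahead of it; z points along the fingers, y is the line along which they close (so a half turn about z gives the same grasp; the last joint's range is limited). The gripper opens to 85 mm and grips with 20 to 120 N. Pads are 22 mm wide; open, the fingers measure 114 mm over their backs; the gripper's body (76 mm by 85 mm) begins 54 mm behind the grasp point. The pads swing forward as they close: fully open they stand 13 mm farther back than shut.
Start: joints at [-1.129, 0.353, 1.633, -0, 1.155, -0.002], TCP at [268.358, -564.457, 253.281] pointing down, gripper open.
Joint ranges: [-2.63, 2.63], [-0.92, 2.1], [0.06, 2.66], [-1.3, 4.44], [0, 2.69], [-3.02, 3.02]. Speed limits (rad/s): [2.22, 2.22, 2.79, 3.14, 3.14, 3.14].

### API

Orientations are given as [roll, pitch, yaw] about the fixed x, y, z axes, in that order (R = Rz(yaw) Ry(pitch) Rx(roll)).
In Python, from rig import r, grab_frame gives the robot as it stands.
- The arm moves only by the shell command python3 -m inch 'ROWS' [FORCE]. ROWS is JSON, a list of rows, each a list of 7 numbers: the turn, a rotation vector about the tool's x, y, z as a fraction of full scale, then the shift along the tool's x, y, z as a fraction of full scale, then the closure, from 0 (fully open) to 1 (shut). In form: [[rx, ry, rz, dx, dy, dz, fingers], ...]. A call has 1 to 8 rows; each row shifts and turns the commanded pose from where the row before left it, along the tool's axes as they then stand; what a row does not reach is not made up. Full scale, the value 1, is 2.5 cm for a shift and pi rad for a turn. A row lasts 1/12 s, in which the tool goes at most 41.7 mm and 7.16 degrees, less where a joint would pass 70% of its speed; a pose out of reach is approached as far as the arm can. A call with a number of a shift or a turn outside -1 to 1 is refused whole. A call with a gripper value outside its range is refused whole. The fingers move at their own pace and stop on an object; FORCE is the grip in N (left out, the last holds). Time passes only in rows, so rows that do not move let the fingers close. It gives the time, the measured TCP pose, the force, the opening and the grip force at its end, in the units of the state.
- r.sense(): the state, without advancing time (a new reading comes with each control period).
- grab_frame(name): name is "scene" or "top" or "wrist"; returns a dict with "pixels" (400x640x3 uint8, red, green, blue), "z_map" (400x640 float32, mm along the optical axis (not along the pixel's ray), 0 where there is no reading), "vertical_fov" (degrees; the focal length in pixels is half the picture's height over the tangent of half this angle, whatever the lens; pixels are square), "cx", "cy" (the principal point, pixels), "dist" ([k1, k2, p1, p2, k3] as OpenCV has them; the pictures are not rectified), "cam_to_world" (4x4, takes a point from camera to world coordinates). Camera axes: x right, y down, z forward; pixel columns grow to the right and rows downward; lengths in mm; the calibration is good to about 2 mm. A picture is of the moment at which its call begins.
- r.sign_off(): hands the job in; it is judged then, once.
The state is a dict: "clock": time; "qpos": joint angles; "qvel": joint speeds; "joint_efforts": joint torques, N m; "eef_pos": TCP position; "tcp_rot": TCP orientation; "contact_force": force on the tool from outside, world axes, zero at the start; "wrist_torque": the same for the moment, N m; "opening": opening from 0.0 (shut) to 1.0 (fully open); "grasp_force": force on a finger pad.
Only numpy, scipy, OpenCV 4.12 (cv2) and the standard library are available. Lean on these libraries where they do the work, as an engineer would, in place of code of your own. Each camera call takes 0.05 s, during which the arm holds its last target. There are 200 camera calls.

### The job

Hang the camping lantern by the hump of its wire bail on the drop hook of the bench stand. The hook is swinging: first steady it with a light touch, keeping the contact until it is quiet, then lower the bail into the hook gently and let the hook take the weight before you let go. Leave the lantern hanging still and straight, and leave the other things on the bench alone.

Things in the scene. Friction and masses are not known exactly. Their poses are not given: they have to be found in the camera images.
- stand: Dark steel bench stand, fixed. Origin on the table right below the hook's pivot, z up; -x is its open front, from which the lantern comes. Base plate 12 mm thick, 130 mm wide, x from -30 to +190 mm; telescopic post (up to 40 mm thick) at x = +165 mm. From its top an arm of 16 mm rod runs to -x, ending over the origin, 17 mm above the pivot. The pivot is 425 to 465 mm above the table (see hook).
- hook (a joint): Swing angle (rad) of the steel drop hook, 0.26 kg: 0 = plumb, + = its lower end swung to the stand's +x. It swings freely about the stand's y by 0.15 to 0.3 rad, to and fro in about 0.75 s, for a long time. 92 mm sleeve on top (18 mm wide at most), then an 8 mm rod ending in a J. The post is set to another height each time, not measured: find it by feel or sight. Load it with no more than about 10 N.
- under_hook (a point): Point on the table under the hook's pivot, axes of the stand. The J of the hook opens upward on its -x side: middle of the bowl's lowest rod 200 mm below the pivot (so 225 to 265 mm above the table), bowl of 14 mm radius to mid-rod, gap 20 mm, tip 31 mm in front (-x) of the shank's axis, top of the tip 28 mm above the middle of the lowest rod. Loaded, it hangs with the bail plumb under the pivot.
- lantern: Camping lantern, 0.36 to 0.48 kg, origin under its base, z up, y along the bail. Green base and cap 92 mm wide with glass between, cap's top at height 86 mm. Stiff wire bail (8 mm wire, does not fold) in the y-z plane: legs at y = +-78 mm, top bar at height 183 mm with a hump in its middle, flat over y = +-10 mm, sloping down to +-26 mm. The hook goes under the hump.
- bail_mid (a point): Middle of the bail's hump, at the middle of the wire, 195 mm above the lantern's underside. Axes of the lantern.
- grip_left (a point): Middle of the round wooden grip (14 mm thick, 28 mm long, along y) on the bail's top bar on the +y side: 56 mm in +y from bail_mid and 12 mm lower. A place to hold the lantern, pinched across its x.
- grip_right (a point): The same wooden grip on the -y side: 56 mm in -y from bail_mid and 12 mm lower.
- spray_can: Bystander: white spray can, 56 mm diameter, 170 mm tall; origin under its base.
- jar: Bystander: glass jar with steel cap, 54 mm diameter, 70 mm tall; origin under its base.
- screwdriver: Bystander: screwdriver lying on the bench; origin on its underside.
- wrench: Bystander: steel wrench lying on the bench; origin on its underside.
- mug: Bystander: steel mug, 76 mm diameter, 85 mm tall; origin under its base.
- hammer: Bystander: hammer lying on the bench; origin on its underside.
- burner: Bystander: aluminium burner can, 70 mm diameter, 40 mm tall; origin under its base.
Mind the look-alikes: they are no part of the job. Of the things that look like the lantern, the larger one is meant.

How it is judged (in metres and radians):
On the way, in this order (a step that is already met when the one before it is completed fails the run):
1. the hook is steadied: touched, and turning slower than 0.25 rad/s for 0.4 s, before the bail is down in it (bail_mid still less than 178 mm below the pivot, or over 100 mm away) (contact force between hook and anything else above 0.03 N and velocity of joint hook between -0.25 and 0.25 rad/s and (z of bail_mid in the frame of hook above -0.178 m or horizontal distance between bail_mid and hook above 0.1 m)), for 0.4 s.
2. the hook carries at least 2 N of the lantern while the gripper still holds it, bail_mid in the bowl (contact force between lantern and hook above 2 N and contact force between the fingers and lantern above 1 N and z of bail_mid in the frame of hook below -0.18 m and x of bail_mid in the frame of hook between -0.03 and 0 m), for 0.2 s.
At the end, for the whole second after the job is handed in: The lantern hangs by its bail in the bowl of the hook, clear of the stand's base (bail_mid 0 to 30 mm in front of the shank's axis, more than 180 mm below the pivot and more than 210 mm above the table), tilted less than 0.2 rad, slower than 0.06 m/s, the hook turning slower than 0.35 rad/s (contact force between lantern and hook above 2.5 N and z of bail_mid in the frame of hook below -0.18 m and x of bail_mid in the frame of hook between -0.03 and 0 m and angle between bail_mid's own z axis and vertical below 0.2 rad and linear speed of lantern below 0.06 m/s and velocity of joint hook between -0.35 and 0.35 rad/s and height (world z) of bail_mid above 0.21 m); the robot touches nothing.
It fails at once if the hook is loaded or struck with more than 10 N (contact force between hook and anything else above 10 N).
It fails at once if one of the other things on the bench is moved by more than 30 mm (distance of any of spray_can, jar, screwdriver, wrench, mug, hammer, burner from where it was at the start of the episode above 0.03 m).
It also fails if it takes over 72 s, if anything falls off the work surface, if the arm or the gripper's body presses on something with over 40 N, if the wrist force passes 120 N, or if a joint passes its speed limit or range.

## Working session

There is one attempt and no reset: what is moved stays moved. The work goes in short steps, Python scripts to look and compute and a shell command to move; the robot and the scene stay as the last step left them, time stands still between calls to the robot, and variables do not carry over. Pictures are saved under pics/ and viewed, at most 12 in all, crops included, and the job is handed in when it is done.

```bash
ls; mkdir -p pics; cat > h.py <<'E'
import numpy as np, cv2
from rig import r, grab_frame
def shot(n):
    f=grab_frame(n); np.savez(f'pics/{n}.npz',**{k:np.array(v) for k,v in f.items()}); return f
def load(n): return np.load(f'pics/{n}.npz')
def K(f):
    fl=200/np.tan(np.radians(float(f['vertical_fov']))/2); return np.array([[fl,0,float(f['cx'])],[0,fl,float(f['cy'])],[0,0,1.]])
def ray(f,u,v):
    p=cv2.undistortPoints(np.array([[[u,v]]],float),K(f),np.array(f['dist'],float))[0,0]; return np.array([p[0],p[1],1.])
def pt(f,u,v,z=None):
    "world point by depth, or z=height plane"
    T=np.array(f['cam_to_world'],float); d=ray(f,u,v)
    if z is None: s=float(f['z_map'][int(round(v)),int(round(u))])
    else: s=(z-T[2,3])/(T[:3,:3]@d)[2]
    return T[:3,:3]@(d*s)+T[:3,3]
def cloud(f):
    T=np.array(f['cam_to_world'],float); H,W=f['z_map'].shape
    u,v=np.meshgrid(np.arange(W),np.arange(H)); uv=np.stack([u,v],-1).reshape(-1,1,2).astype(float)
    p=cv2.undistortPoints(uv,K(f),np.array(f['dist'],float))[:,0]
    P=np.c_[p,np.ones(len(p))]*np.array(f['z_map']).reshape(-1,1)
    return (P@T[:3,:3].T+T[:3,3]).reshape(H,W,3)
def save(f,name,box=None,s=1):
    im=np.array(f['pixels'])[...,::-1]
    if box: im=im[box[1]:box[3],box[0]:box[2]]
    cv2.imwrite(f'pics/{name}.png',cv2.resize(im,None,fx=s,fy=s,interpolation=cv2.INTER_CUBIC))
E
python3 -c "
from h import *
for n in ['scene','top']: f=shot(n); save(f,n+'1'); print(n,f['vertical_fov'],f['dist'],np.round(f['cam_to_world'],2).tolist())
print(r.sense())"
```

```text
pics
scene 45.816726999678465 [-0.06610019  0.          0.          0.          0.        ] [[0.68, 0.51, -0.53, 1261.7], [0.73, -0.49, 0.48, -688.97], [-0.01, -0.71, -0.7, 1262.11], [0.0, 0.0, 0.0, 1.0]]
top 55.80489279021173 [-0.03054292  0.          0.          0.          0.        ] [[0.01, -1.0, 0.1, 368.94], [-1.0, -0.01, 0.02, -26.02], [-0.02, -0.1, -0.99, 1522.88], [0.0, 0.0, 0.0, 1.0]]
{'clock': 0.1, 'qpos': array([-1.12939965e+00,  3.53583145e-01,  1.63402085e+00,  4.15024340e-06,
        1.15518191e+00, -2.43677617e-03]), 'qvel': array([-0.00198223, -0.00035391, -0.00265802, -0.00057096,  0.00026909,
       -0.00045073]), 'joint_efforts': array([ 3.27867256e-04, -6.06358767e+01, -3.42817640e+01,  1.23998944e-07,
        3.80204961e-03, -1.53512394e-05]), 'eef_pos': array([ 268.19930135, -564.11807068,  252.65072159]), 'tcp_rot': array([-3.14039941e+00, -6.70260630e-06,  4.43831768e-01]), 'contact_force': array([ 0.37717216,  0.09029911, -0.73291314]), 'wrist_torque': array([-0.02697384, -0.01083592, -0.01954399]), 'grasp_force': 0.0, 'opening': 0.9996053975781479}
```

View pics/scene1.png

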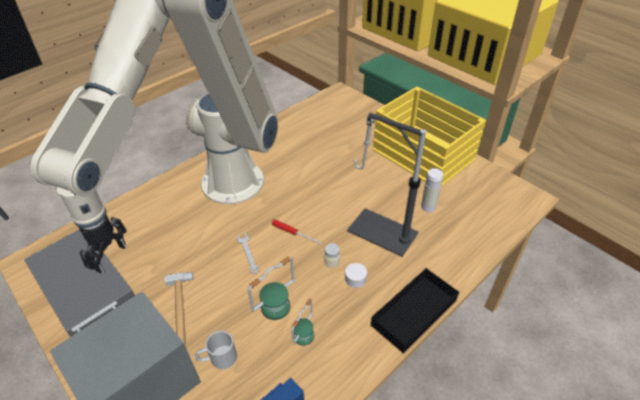

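View pics/top1.png

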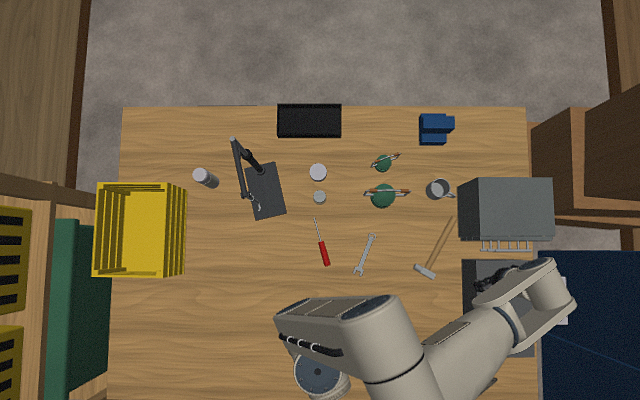

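The scene camera shows two lanterns, a larger one at (275,300) and a smaller one at (304,330). In the top view they are at (383,195) and (383,162). I take the larger. The hook hangs at scene (362,150), with the stand's open front facing the robot.

```bash
cat > a.py <<'E'
from h import *
f=load('top'); g=load('scene')
for n,F in (('top',f),('scene',g)):
    C=cloud(F); P=C.reshape(-1,3); c=F['pixels'].reshape(-1,3).astype(int)
    L=(P[:,0]>350)&(P[:,0]<800)&(P[:,1]>-330)&(P[:,1]<0)
    m=L&(P[:,2]>100)&(P[:,2]<220)
    Q=P[m]; print(n,len(Q),'bail-ish z>100:',Q.min(0).round(),Q.max(0).round())
    wood=m&(c[:,0]>c[:,1]+40)&(P[:,2]>160); W=P[wood]; print(' wood',len(W))
    if len(W)>4:
        d=np.linalg.svd(W-W.mean(0))[2][0]; s=(W-W.mean(0))@d
        for k in (s<0,s>0): print(W[k].mean(0).round(1),k.sum())
        print('dir',d.round(3))
    cap=L&(P[:,2]>78)&(P[:,2]<92)&(c[:,1]>c[:,0]+15); W=P[cap]; print(' cap',len(W),W.mean(0).round(1),W.min(0).round(),W.max(0).round())
    S=(P[:,0]>300)&(P[:,0]<900)&(P[:,1]>80)&(P[:,1]<420)
    b=S&(P[:,2]>8)&(P[:,2]<17)&(c.sum(1)<300); r_=cv2.minAreaRect(P[b][:,:2].astype(np.float32)); print(' base',b.sum(),r_)
    t=S&(P[:,2]>410)&(P[:,2]<600); T=P[t]; print(' arm',len(T),T.min(0).round(),T.max(0).round())
    a=S&(P[:,2]>200)&(P[:,2]<600); A=P[a]
    for z in range(220,540,20):
        k=A[(A[:,2]>z)&(A[:,2]<=z+20)]
        if len(k): print(z,len(k),k.min(0).round(),k.max(0).round(),k.mean(0).round())
E
python3 a.py; python3 -c "
from h import *
f=load('scene'); save(f,'s2',(230,90,450,340),2.4); print(220*2.4,250*2.4)"
```

```text
top 204 bail-ish z>100: [ 558. -326.  100.] [ 719. -163.  203.]
 wood 28
[ 566.6 -188.9  190.8] 14
[ 567.7 -300.9  189.1] 14
dir [ 0.01  -1.    -0.017]
 cap 232 [ 560.8 -245.9   83. ] [ 523. -287.   78.] [ 605. -210.   92.]
 base 1345 ((678.2452392578125, 174.56170654296875), (289.69305419921875, 428.92919921875), 48.380306243896484)
 arm 433 [501. 193. 410.] [678. 256. 481.]
220 12 [658. 235. 221.] [674. 251. 239.] [663. 241. 230.]
240 23 [495. 201. 242.] [675. 247. 260.] [572. 220. 252.]
260 19 [480. 198. 261.] [681. 250. 280.] [545. 214. 273.]
280 68 [509. 205. 283.] [687. 263. 300.] [660. 242. 293.]
300 15 [509. 205. 301.] [673. 250. 320.] [635. 236. 309.]
320 12 [511. 204. 322.] [673. 252. 338.] [641. 238. 330.]
340 10 [507. 202. 342.] [671. 247. 359.] [650. 239. 350.]
360 24 [503. 199. 362.] [674. 245. 377.] [569. 218. 370.]
380 9 [505. 202. 388.] [674. 243. 397.] [597. 224. 392.]
400 31 [505. 202. 400.] [673. 248. 420.] [631. 235. 410.]
420 22 [503. 198. 421.] [671. 244. 440.] [615. 230. 431.]
440 27 [501. 193. 440.] [676. 241. 459.] [562. 215. 452.]
460 368 [502. 196. 460.] [
[... 537 characters left out ...]
7. 192. 240.] [690. 250. 260.] [625. 228. 252.]
260 64 [468. 189. 260.] [694. 251. 280.] [595. 220. 271.]
280 102 [498. 197. 280.] [693. 266. 300.] [658. 236. 291.]
300 40 [500. 201. 300.] [682. 249. 320.] [629. 231. 311.]
320 39 [503. 200. 321.] [683. 250. 340.] [620. 229. 331.]
340 38 [502. 198. 341.] [684. 248. 360.] [619. 230. 349.]
360 60 [499. 194. 360.] [683. 255. 379.] [596. 223. 370.]
380 61 [502. 199. 380.] [683. 252. 400.] [610. 227. 390.]
400 86 [505. 198. 400.] [682. 251. 420.] [628. 232. 410.]
420 83 [508. 199. 420.] [684. 254. 440.] [627. 232. 429.]
440 110 [506. 191. 440.] [683. 252. 460.] [597. 223. 450.]
460 361 [509. 193. 460.] [682. 257. 478.] [599. 224. 471.]
528.0 600.0
```

View pics/s2.png

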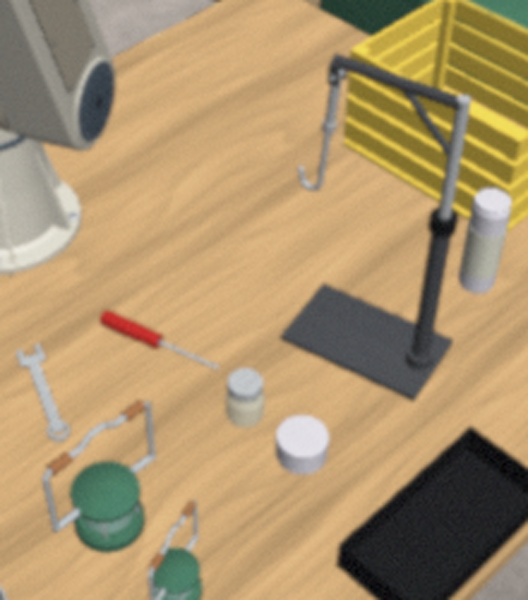

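The crop confirms the choice: the larger lantern is at crop (105,505) with its wooden grips at (60,462) and (133,410). The small look-alike is at crop (175,575). The grips measure (568,-301) and (567,-189) at z≈183. They are 112 mm apart, which matches the description, and the bail runs along world y. I'll take the right grip with the tool pitched back.

```bash
cat >> h.py <<'E'
from scipy.spatial.transform import Rotation as Ro
def pose():
    s=r.sense(); return np.array(s['eef_pos']),Ro.from_euler('xyz',s['tcp_rot'])
def tgt(yaw,t): # approach horizontal part along yaw, tilted t from down
    Rz=Ro.from_euler('z',yaw).as_matrix(); return Ro.from_matrix(Rz@np.array([[0,np.cos(t),np.sin(t)],[1,0,0],[0,np.sin(t),-np.cos(t)]]))
def plan(p,R):
    p0,R0=pose(); rv=(R0.inv()*R).as_rotvec(); n=max(1,int(np.ceil(np.linalg.norm(rv)/.122)))
    print('at',p0.round(1),'rot rows',n,'each',(rv/n/np.pi).round(4),'total frac',(rv/np.pi).round(4))
    d=R.inv().apply(np.array(p)-p0); m=max(1,int(np.ceil(abs(d).max()/24))); print('shift after (final axes) mm',d.round(1),'rows',m,'each',(d/25/m).round(3))
E
python3 -c "
from h import *
R=tgt(0,.61); a=R.apply([0,0,1]); g=np.array([568,-301,183]); print(a); plan(g-93*a,R)"
```

```text
[ 0.57286746  0.         -0.81964802]
at [ 268.2 -564.1  252.7] rot rows 11 each [-0.0158  0.0099 -0.0316] total frac [-0.1733  0.1091 -0.3471]
shift after (final axes) mm [263.1 205.8 135.8] rows 11 each [0.957 0.748 0.494]
```

```bash
python3 -m inch '[[-0.0158,0.0099,-0.0316,0,0,0,0],[-0.0158,0.0099,-0.0316,0,0,0,0],[-0.0158,0.0099,-0.0316,0,0,0,0],[-0.0158,0.0099,-0.0316,0,0,0,0],[-0.0158,0.0099,-0.0316,0,0,0,0],[-0.0158,0.0099,-0.0316,0,0,0,0],[-0.0158,0.0099,-0.0316,0,0,0,0],[-0.0158,0.0099,-0.0316,0,0,0,0]]' 100
python3 -m inch '[[-0.0158,0.0099,-0.0316,0,0,0,0],[-0.0158,0.0099,-0.0316,0,0,0,0],[-0.0158,0.0099,-0.0316,0,0,0,0],[0,0,0,0.95,0.75,0.5,0],[0,0,0,0.95,0.75,0.5,0],[0,0,0,0.95,0.75,0.5,0],[0,0,0,0.95,0.75,0.5,0],[0,0,0,0.95,0.75,0.5,0]]'
python3 -m inch '[[0,0,0,0.95,0.75,0.5,0],[0,0,0,0.95,0.75,0.5,0],[0,0,0,0.95,0.75,0.5,0],[0,0,0,0.95,0.75,0.5,0],[0,0,0,0.95,0.75,0.5,0],[0,0,0,0.5,0.4,0.2,0],[0,0,0,0,0,0,0]]'
python3 -c "
from h import *
R=tgt(0,.61); a=R.apply([0,0,1]); g=np.array([568,-301,183]); plan(g-3*a,R)
f=shot('wrist'); save(f,'w1')
C=cloud(f); P=C.reshape(-1,3); c=f['pixels'].reshape(-1,3).astype(int)
m=(P[:,2]>165)&(P[:,2]<205)&(abs(P[:,0]-568)<30)&(c[:,0]>c[:,2]+50); W=P[m]
for k in (W[:,1]<-245,W[:,1]>-245): print(k.sum(), W[k].mean(0), W[k].min(0),W[k].max(0))
"
```

```text
clock: 0.77
eef_pos: [268.3, -564.1, 253.3]
tcp_rot: [2.687, -0.067, 1.273]
contact_force: [-0.1, 0.7, -0.1]
opening: 1.0
grasp_force: 0.0
clock: 1.43
eef_pos: [381.4, -444.4, 255.2]
tcp_rot: [2.53, 0.002, 1.571]
contact_force: [0.2, -0.6, 0.2]
opening: 0.997
grasp_force: 0.0
clock: 2.02
eef_pos: [505.9, -311.3, 259.5]
tcp_rot: [2.53, 0.002, 1.575]
contact_force: [-0.4, -0.4, 0.2]
opening: 0.998
grasp_force: 0.0
at [ 505.9 -311.3  259.5] rot rows 1 each [ 0.0005 -0.0004  0.0015] total frac [ 0.0005 -0.0004  0.0015]
shift after (final axes) mm [10.3  7.  95.3] rows 4 each [0.103 0.07  0.953]
545 [ 564.01814556 -301.10883901  189.00501574] [ 559.49019913 -324.20887151  179.13581204] [ 571.17126037 -261.33550588  194.71971847]
482 [ 564.297798   -196.03880529  188.93968298] [ 559.77541472 -225.32651188  177.57736112] [ 572.11330514 -187.51407676  191.50054779]
```

View pics/w1.png

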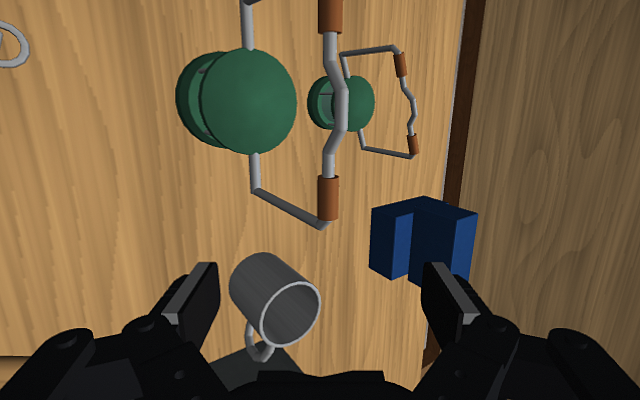

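The wrist view shows the right grip at (328,200), centred between the open fingers, with the larger lantern's hump at (340,100). The mug is at (275,300), below and behind. The measured grip centre agrees with (568,-301,183), so I advance and grasp.

```bash
python3 -m inch '[[0,0,0,0.2,0.14,0.5,0],[0,0,0,0.2,0.14,0.8,0],[0,0,0,0,0,0.8,0],[0,0,0,0,0,0.8,0.3],[0,0,0,0,0,0.6,0.3],[0,0,0,0,0,0.3,0.4],[0,0,0,0,0,0,0.5]]'
python3 -c "
from h import *
R=tgt(0,.61); a=R.apply([0,0,1]); g=np.array([568,-301,183]); plan(g-3*a,R)"
python3 -m inch '[[0,0,0,0,0,0,1],[0,0,0,0,0,0,1],[0,0,0,0,0,0,1],[0,0,0,0,0,0,1],[0,0,0,0,0,0,1],[0,0,0,0,0,0,1]]' 100
```

```text
clock: 2.65
eef_pos: [564.1, -304.6, 184.0]
tcp_rot: [2.532, 0.001, 1.571]
contact_force: [0.3, 0.5, 0.5]
opening: 0.505
grasp_force: 0.0
at [ 564.1 -304.6  184. ] rot rows 1 each [-0.0002  0.0002  0.0004] total frac [-0.0002  0.0002  0.0004]
shift after (final axes) mm [ 3.6  2.6 -0. ] rows 1 each [ 0.146  0.104 -0.   ]
clock: 3.15
eef_pos: [564.9, -305.0, 186.8]
tcp_rot: [2.529, 0.004, 1.571]
contact_force: [-3.1, -1.2, 5.1]
opening: 0.123
grasp_force: 98.0
```

```bash
python3 -m inch '[[0,0,0,0,0.11,-0.16,1],[0,0,0,0,0.23,-0.33,1],[0,0,0,0,0.23,-0.33,1],[0,0,0,0,0.23,-0.33,1],[0,0,0,0,0.23,-0.33,1],[0,0,0,0,0,0,1],[0,0,0,0,0,0,1],[0,0,0,0,0,0,1]]'
python3 -c "
from h import *
f=shot('scene'); save(f,'s3',(230,200,350,350),4)
g=shot('top')
for F in (f,g):
    C=cloud(F); P=C.reshape(-1,3); c=F['pixels'].reshape(-1,3).astype(int)
    m=(P[:,2]>195)&(P[:,2]<260)&(abs(P[:,0]-568)<50)&(P[:,1]<-150)&(P[:,1]>-290); W=P[m]
    for lo in range(-290,-150,14):
        k=(W[:,1]>=lo)&(W[:,1]<lo+14)
        if k.any(): print(lo,k.sum(),W[k].mean(0).round(1),W[k].max(0).round(1))
print(r.sense()['contact_force'],r.sense()['wrist_torque'])
"
```

```text
clock: 3.82
eef_pos: [564.0, -303.6, 229.8]
tcp_rot: [2.531, 0.002, 1.573]
contact_force: [-0.3, 0.3, -4.8]
opening: 0.132
grasp_force: 97.8
-290 16 [ 572.2 -283.5  232.2] [ 576.6 -276.5  245.4]
-276 16 [ 569.9 -268.   229.4] [ 573.2 -262.4  233.2]
-262 18 [ 570.9 -255.2  238.4] [ 574.7 -248.3  242.7]
-248 15 [ 570.8 -241.1  241.1] [ 574.  -234.3  246. ]
-234 11 [ 571.5 -227.7  236.9] [ 574.3 -220.3  242.1]
-220 12 [ 573.2 -212.   227.8] [ 575.9 -206.7  230.7]
-206 22 [ 572.9 -198.3  226.9] [ 579.4 -192.1  236.5]
-192 24 [ 573.  -184.6  227.4] [ 578.6 -178.1  232.7]
-178 21 [ 572.6 -170.3  216.2] [ 576.8 -165.   232. ]
-164 3 [ 571.6 -162.4  208.6] [ 572.5 -161.5  217.4]
-290 11 [ 561.4 -283.6  233. ] [ 569.7 -276.8  258.4]
-276 7 [ 564.1 -268.7  232.6] [ 566.2 -262.6  236.3]
-262 10 [ 566.3 -255.8  239.6] [ 568.8 -248.5  245.2]
-248 9 [ 566.2 -240.1  240.7] [ 568.5 -234.   243.2]
-234 11 [ 565.8 -225.9  234.8] [ 569.3 -221.5  240.6]
-220 8 [ 564.7 -213.6  228.3] [ 566.8 -207.9  232. ]
-206 14 [ 564.4 -198.9  230. ] [ 569.7 -194.3  234.4]
-192 16 [ 564.3 -185.8  230.2] [ 569.8 -180.2  233.6]
-178 15 [ 564.8 -171.9  224. ] [ 569.8 -164.8  234.1]
-164 2 [ 564.4 -162.6  204.7] [ 565.6 -162.2  208.7]
[ 1.16719876 -0.31223421 -4.80233148] [-0.22887909  0.69742233 -0.00826634]
```

View pics/s3.png

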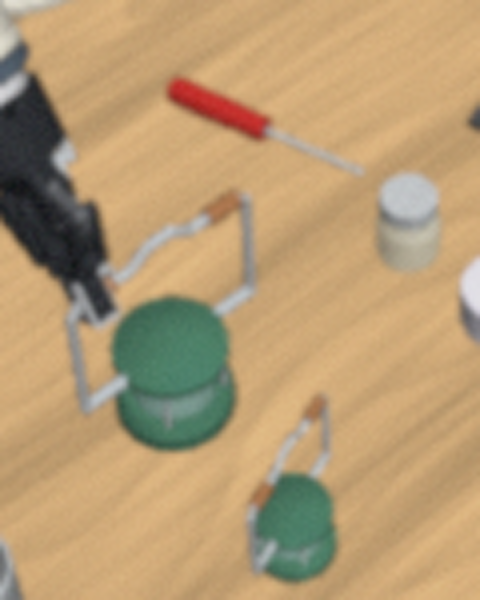

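The lantern hangs level, with its bar grips at crop (110,275) and (228,205), and weighs about 4.8 N. Next I measure the stand and the hook's swing.

```bash
cat > st.py <<'E'
from h import *
def stand(F):
    P=cloud(F).reshape(-1,3); return P[(P[:,0]>400)&(P[:,0]<760)&(P[:,1]>120)&(P[:,1]<330)&(P[:,2]>200)]
for n in ('top','scene'):
    Fs=[shot(n) for _ in range(9)]; Ps=[stand(F) for F in Fs]
    A=np.vstack(Ps); a=A[A[:,2]>462]; c=a.mean(0); vx,vy,x0,y0=cv2.fitLine(a[:,:2].astype(np.float32),cv2.DIST_HUBER,0,.01,.01).ravel()
    psi=np.arctan2(vy*np.sign(vx),abs(vx)); u=np.array([np.cos(psi),np.sin(psi)]); w=np.array([-u[1],u[0]])
    s=(a[:,:2]-[x0,y0])@u; e=np.array([x0,y0])+u*s.min()
    post=A[(A[:,2]<420)&((A[:,:2]-e)@u>130)]; 
    print(n,'psi',psi.round(3),'tip',e.round(1),'len',np.ptp(s).round(1),'z top pct',np.percentile(a[:,2],[50,80,95]).round(1),'post s',np.median((post[:,:2]-e)@u).round(1), 'post w',np.median((post[:,:2]-e)@w).round(1))
    for F,P in zip(Fs,Ps):
        d=P[:,:2]-e; s=d@u; l=d@w; h=(s<60)&(abs(l)<30)&(P[:,2]<455)
        q=np.c_[s[h],l[h],P[h,2]]; k=(q[:,2]>290)&(q[:,2]<430); 
        if k.sum()<4: continue
        b=np.polyfit(q[k,2],q[k,0],1); print(' slope',b[0].round(3),'s at 450',np.polyval(b,450).round(1),'lat',np.median(q[k,1]).round(1),'zmin',q[:,2].min().round(1), 's range low',q[q[:,2]<280,0].min().round(),q[q[:,2]<280,0].max().round())
E
python3 st.py
```

```text
top psi 0.243 tip [504.1 205.3] len 180.6 z top pct [474.3 476.4 478.3] post s 164.9 post w -3.6
 slope -0.176 s at 450 11.0 lat -3.7 zmin 247.6 s range low 10.0 45.0
 slope -0.191 s at 450 11.2 lat -3.5 zmin 253.0 s range low 9.0 47.0
 slope -0.156 s at 450 11.7 lat -3.6 zmin 250.9 s range low 7.0 41.0
 slope -0.155 s at 450 5.5 lat -3.0 zmin 250.5 s range low -1.0 31.0
 slope -0.113 s at 450 1.1 lat -2.3 zmin 250.4 s range low -14.0 18.0
 slope -0.023 s at 450 1.6 lat -2.2 zmin 250.9 s range low -28.0 4.0
 slope 0.052 s at 450 1.7 lat -2.0 zmin 251.9 s range low -38.0 -4.0
 slope 0.095 s at 450 1.0 lat -2.0 zmin 256.8 s range low -49.0 -18.0
 slope 0.127 s at 450 1.3 lat -1.4 zmin 255.8 s range low -51.0 -21.0
scene psi 0.248 tip [506.9 200.4] len 183.0 z top pct [472.2 475.2 476.9] post s 175.4 post w -2.8
 slope 0.146 s at 450 10.0 lat 1.3 zmin 253.4 s range low -49.0 -12.0
 slope 0.105 s at 450 9.6 lat 1.1 zmin 248.9 s range low -45.0 -5.0
 slope 0.051 s at 450 10.5 lat 1.2 zmin 247.6 s range low -34.0 4.0
 slope -0.016 s at 450 11.0 lat 1.7 zmin 247.7 s range low -18.0 19.0
 slope -0.09 s at 450 11.1 lat 1.4 zmin 247.5 s range low -8.0 30.0
 slope -0.156 s at 450 11.1 lat 1.4 zmin 250.8 s range low 4.0 41.0
 slope -0.183 s at 450 11.6 lat 1.9 zmin 248.6 s range low 10.0 48.0
 slope -0.199 s at 450 11.0 lat 1.1 zmin 248.4 s range low 9.0 49.0
 slope -0.175 s at 450 10.6 lat 1.9 zmin 248.4 s range low 6.0 45.0
```

```bash
cat >> h.py <<'E'
PIV=np.array([511,204.5,449.]); PSI=.245; T=.61
U=np.array([np.cos(PSI),np.sin(PSI),0]); Wd=np.array([-U[1],U[0],0]); RT=tgt(PSI,T)
def bail_state():
    p,R=pose(); B=p+R.apply([58.5,0,3])+[0,0,12]; d=B-PIV; return np.array([d@U,d@Wd,d[2]])
def goal(s,l,z):
    B=PIV+s*U+l*Wd+[0,0,z]; return B-RT.apply([58.5,0,3])-[0,0,12]
E
python3 -c "
from h import *
p,R=pose(); print(R.inv().apply([0,0,1]))
print(goal(-100,0,-140)); plan(goal(-100,0,-140),RT)"
```

```text
[-0.00273096  0.57412236 -0.81876496]
[426.50853219 123.07447613 299.45894405]
at [ 564.5 -304.2  230.9] rot rows 2 each [ 0.0002  0.0226 -0.0315] total frac [ 0.0004  0.0452 -0.0631]
shift after (final axes) mm [448.   14.5 -73.6] rows 19 each [ 0.943  0.031 -0.155]
```

```bash
python3 -m inch '[[0,0,0,0,0.3,-0.42,1],[0,0.0113,-0.0158,0,0.4,-0.57,1],[0,0.0113,-0.0158,0,0.4,-0.57,1],[0,0.0113,-0.0158,0,0.3,-0.42,1],[0,0.0113,-0.0158,0.2,0.2,-0.3,1],[0,0,0,0.4,-0.05,-0.03,1],[0,0,0,0.6,-0.05,-0.03,1],[0,0,0,0.8,-0.05,-0.03,1]]'
python3 -m inch '[[0,0,0,0.8,-0.05,-0.03,1],[0,0,0,0.8,-0.05,-0.03,1],[0,0,0,0.8,-0.05,-0.03,1],[0,0,0,0.8,-0.05,-0.03,1],[0,0,0,0.8,-0.05,-0.03,1],[0,0,0,0.8,-0.05,-0.03,1],[0,0,0,0.8,-0.05,-0.03,1],[0,0,0,0.8,-0.05,-0.03,1]]'
python3 -m inch '[[0,0,0,0.8,-0.05,-0.03,1],[0,0,0,0.8,-0.05,-0.03,1],[0,0,0,0.8,-0.05,-0.03,1],[0,0,0,0.8,-0.05,-0.03,1],[0,0,0,0.8,-0.05,-0.03,1],[0,0,0,0.8,-0.05,-0.03,1],[0,0,0,0.6,-0.05,-0.03,1],[0,0,0,0.4,-0.05,-0.03,1]]'
python3 -c "
from h import *
plan(goal(-100,0,-140),RT);print(bail_state())"
```

```text
clock: 5.48
eef_pos: [548.0, -256.5, 299.4]
tcp_rot: [2.531, 0.0, 1.813]
contact_force: [-0.7, -0.2, -4.4]
opening: 0.13
grasp_force: 98.0
clock: 6.15
eef_pos: [496.9, -102.6, 298.2]
tcp_rot: [2.531, -0.001, 1.814]
contact_force: [0.5, 0.2, -4.1]
opening: 0.13
grasp_force: 98.0
clock: 6.82
eef_pos: [449.8, 35.4, 297.1]
tcp_rot: [2.531, -0.001, 1.816]
contact_force: [-0.0, 0.5, -4.7]
opening: 0.126
grasp_force: 97.9
at [449.8  35.4 297.1] rot rows 1 each [ 0.0001 -0.0004 -0.0003] total frac [ 0.0001 -0.0004 -0.0003]
shift after (final axes) mm [90.7  0.2 -2.6] rows 4 each [ 0.907  0.002 -0.026]
[ -98.68449824  -90.71471207 -142.22941144]
```

Continue to staging, then take a look at the bail and hook from here.

```bash
python3 -m inch '[[0,0,0,0.6,0,-0.03,1],[0,0,0,0.8,0,-0.03,1],[0,0,0,0.8,0,-0.03,1],[0,0,0,0.7,0,-0.03,1],[0,0,0,0.4,0,0,1],[0,0,0,0.2,0,0,1],[0,0,0,0,0,0,1],[0,0,0,0,0,0,1]]'
python3 -c "
from h import *
print(bail_state())
f=shot('scene'); g=shot('top'); w=shot('wrist'); save(f,'s4',(290,80,430,255),3.2); save(w,'w4')
for F in (f,g):
    P=cloud(F).reshape(-1,3); d=P-PIV; q=np.c_[d@U,d@Wd,d[:,2]]
    m=(q[:,0]>-125)&(q[:,0]<-75)&(q[:,1]>-30)&(abs(q[:,1])<100)&(q[:,2]<-110)&(q[:,2]>-160); q=q[m]
    for lo in range(-30,100,12):
        k=(q[:,1]>=lo)&(q[:,1]<lo+12)
        if k.any(): print(lo,k.sum(),q[k].mean(0).round(1))
"
```

```text
clock: 7.48
eef_pos: [427.7, 118.5, 299.9]
tcp_rot: [2.531, -0.0, 1.817]
contact_force: [0.5, 0.2, -4.8]
opening: 0.127
grasp_force: 97.9
[ -99.97711834   -4.68888142 -139.55948446]
-30 12 [ -96.   -23.1 -145.2]
-18 9 [ -96.6  -11.1 -140.6]
-6 6 [ -95.     0.7 -141. ]
6 7 [ -95.3   12.  -145.3]
18 5 [ -94.5   24.5 -148.9]
30 10 [ -94.2   37.2 -151.8]
42 9 [ -93.5   46.2 -151.2]
54 11 [ -95.    58.9 -150.6]
-30 10 [ -99.9  -23.8 -144.5]
-18 10 [ -99.6  -12.1 -139. ]
-6 10 [ -99.1    0.  -136.9]
6 8 [-100.    11.9 -140.8]
18 7 [ -99.7   24.3 -149.6]
30 13 [ -99.7   36.5 -148.9]
42 16 [ -99.3   48.2 -148.7]
54 16 [ -99.3   60.  -148.1]
66 5 [-100.2   70.2 -154.1]
```

View pics/s4.png

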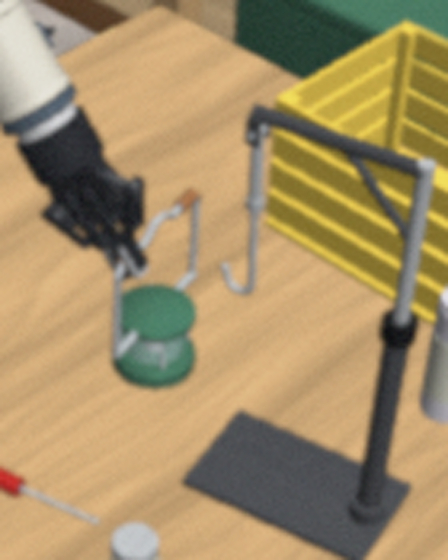

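View pics/w4.png

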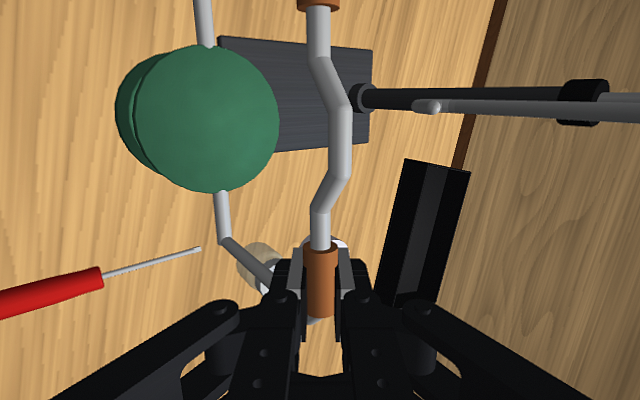

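The scene crop shows the lantern hanging level in front of the hook, with the bowl at crop (243,285). In the wrist view the hump is at about (341,141) and the hook's bowl at (430,107), so there is a lateral offset to work out.

```bash
python3 -c "
from h import *
F=load('wrist')
def S(P): d=P-PIV; return np.array([d@U,d@Wd,d[2]]).round(1)
for uv in [(341,112),(341,141),(341,172),(425,107),(432,107),(450,106),(500,105),(560,106),(610,108)]: print(uv,S(pt(F,*uv)))
C=cloud(F); d=C.reshape(-1,3)-PIV; q=np.c_[d@U,d@Wd,d[:,2]]
m=(abs(q[:,0])<75)&(abs(q[:,1])<30)&(q[:,2]>-215)&(q[:,2]<-10); q=q[m]
for lo in range(-215,0,20):
    k=(q[:,2]>=lo)&(q[:,2]<lo+20)
    if k.any(): print(lo,k.sum(),q[k].mean(0).round(1),q[k].min(0).round(1),q[k].max(0).round(1))
"
```

```text
(341, 112) [-100.6    6.  -138.8]
(341, 141) [-100.8   -3.1 -138.3]
(341, 172) [-100.6  -13.3 -138.3]
(425, 107) [  -7.9    3.5 -180.7]
(432, 107) [  -8.5    3.7 -175.6]
(450, 106) [  23.5    3.  -186.8]
(500, 105) [  18.1    4.8 -152.6]
(560, 106) [  13.1    5.3 -122.2]
(610, 108) [  11.2    5.1 -103.2]
-215 36 [   8.6    5.6 -196.9] [  -2.1    0.3 -199.3] [  21.1    7.4 -195.1]
-195 655 [   9.6    3.6 -183.8] [ -10.7   -0.8 -194.9] [  27.5    7.3 -175. ]
-175 499 [  17.     3.5 -165.6] [  -8.9   -0.7 -175. ] [  24.5    7.2 -155. ]
-155 578 [  17.9    3.4 -144.5] [  14.7   -0.8 -155. ] [  22.     7.1 -135. ]
-135 826 [  15.     3.6 -124.3] [  11.5   -0.8 -135. ] [  20.2    7.6 -115.1]
-115 1092 [  12.2    3.7 -104.4] [   8.2   -0.4 -115. ] [ 17.1   7.5 -95. ]
-95 99 [ 10.4   2.8 -94.2] [  7.9  -0.5 -95. ] [ 14.4   7.2 -92.8]
```

```bash
python3 -m inch '[[0,0,0,0.15,0.2,0.14,1],[0,0,0,0.15,0.4,0.29,1],[0,0,0,0,0.4,0.29,1],[0,0,0,0,0.4,0.29,1],[0,0,0,0,0.2,0.14,1],[0,0,0,0,0.033,0.023,1],[0,0,0,0,0.033,0.023,1],[0,0,0,0,0.033,0.023,1]]'
python3 -c "
from h import *
print(bail_state(),r.sense()['contact_force'])"
python3 -m inch '[[0,0,0,0,0.033,0.023,1],[0,0,0,0,0.033,0.023,1],[0,0,0,0,0.033,0.023,1],[0,0,0,0,0.033,0.023,1],[0,0,0,0,0.033,0.023,1],[0,0,0,0,0.033,0.023,1],[0,0,0,0,0.033,0.023,1],[0,0,0,0,0.033,0.023,1]]'
python3 -m inch '[[0,0,0,0,0.033,0.023,1],[0,0,0,0,0.033,0.023,1],[0,0,0,0,0.033,0.023,1],[0,0,0,0,0.033,0.023,1],[0,0,0,0,0.033,0.023,1],[0,0,0,0,0.033,0.023,1],[0,0,0,0,0.033,0.023,1],[0,0,0,0,0.033,0.023,1]]'
python3 -c "
from h import *
print(bail_state())
for i in range(6):
  F=shot('scene'); C=cloud(F); d=C.reshape(-1,3)-PIV; q=np.c_[d@U,d@Wd,d[:,2]]
  q=q[(abs(q[:,0])<60)&(abs(q[:,1])<15)&(q[:,2]<-40)&(q[:,2]>-125)]; print(len(q),np.polyfit(q[:,2],q[:,0],1).round(3),r.sense()['contact_force'].round(1))
"
```

```text
clock: 8.3
eef_pos: [477.3, 137.7, 299.8]
tcp_rot: [2.532, 0.0, 1.815]
contact_force: [0.2, -0.5, -3.7]
opening: 0.129
grasp_force: 97.9
[ -47.16457915    1.83175847 -139.72892114] [ 0.18306467 -0.46481375 -3.72109452]
clock: 8.97
eef_pos: [485.8, 140.1, 300.2]
tcp_rot: [2.531, 0.0, 1.816]
contact_force: [-0.0, -0.1, -3.9]
opening: 0.125
grasp_force: 97.9
clock: 9.63
eef_pos: [493.6, 142.0, 300.2]
tcp_rot: [2.53, 0.0, 1.816]
contact_force: [0.6, -0.8, -4.7]
opening: 0.128
grasp_force: 97.9
[ -30.34698263    2.11615886 -139.25860618]
84 [0.068 6.554] [ 0.6  0.4 -4.9]
89 [-0.008  4.844] [ 0.2 -0.3 -4. ]
82 [-0.043  6.234] [-0.7 -0.2 -4.2]
89 [-0.079  7.441] [ 0.6  0.1 -4.1]
95 [-0.11   7.475] [ 0.7 -0.1 -4. ]
94 [-0.16   5.159] [ 0.2  1.1 -3.9]
```

Creep on to plumb and slightly past.

```bash
for i in 1; do
python3 -m inch '[[0,0,0,0,0.033,0.023,1],[0,0,0,0,0.033,0.023,1],[0,0,0,0,0.033,0.023,1],[0,0,0,0,0.033,0.023,1],[0,0,0,0,0.033,0.023,1],[0,0,0,0,0.033,0.023,1],[0,0,0,0,0.033,0.023,1],[0,0,0,0,0.033,0.023,1]]'
python3 -m inch '[[0,0,0,0,0.033,0.023,1],[0,0,0,0,0.033,0.023,1],[0,0,0,0,0.033,0.023,1],[0,0,0,0,0.033,0.023,1],[0,0,0,0,0.033,0.023,1],[0,0,0,0,0.033,0.023,1],[0,0,0,0,0.033,0.023,1],[0,0,0,0,0.033,0.023,1]]'
python3 -m inch '[[0,0,0,0,0.033,0.023,1],[0,0,0,0,0.033,0.023,1],[0,0,0,0,0.033,0.023,1],[0,0,0,0,0.033,0.023,1],[0,0,0,0,0.033,0.023,1],[0,0,0,0,0.033,0.023,1],[0,0,0,0,0.033,0.023,1],[0,0,0,0,0.033,0.023,1]]'
done | grep -E "clock|eef|contact"
cat > sw.py <<'E'
from h import *
import sys
print(bail_state().round(1))
for i in range(int(sys.argv[1])):
  F=shot('scene'); C=cloud(F); d=C.reshape(-1,3)-PIV; q=np.c_[d@U,d@Wd,d[:,2]]
  q=q[(abs(q[:,0])<60)&(abs(q[:,1])<15)&(q[:,2]<-40)&(q[:,2]>-125)]; s=r.sense(); print(round(float(s['clock']),2),len(q),np.polyfit(q[:,2],q[:,0],1).round(3),q[q[:,2]<-95,0].mean().round(1),s['contact_force'].round(1))
E
python3 sw.py 8
```

```text
clock: 10.6
eef_pos: [501.4, 144.0, 300.2]
contact_force: [0.4, -0.3, -4.6]
clock: 11.27
eef_pos: [509.2, 145.9, 300.3]
contact_force: [-0.6, 0.4, -4.2]
clock: 11.93
eef_pos: [517.0, 147.9, 300.3]
contact_force: [-0.4, -0.0, -4.2]
[  -6.2    2.1 -139.1]
11.98 87 [-0.095  4.929] 14.3 [ 1.1  0.7 -3.7]
12.03 99 [-0.056  6.269] 12.4 [-0.5 -0.8 -5. ]
12.08 84 [-0.058  4.899] 10.7 [ 0.2  0.6 -4.1]
12.13 86 [-4.000e-03  7.086e+00] 7.8 [-0.2 -0.3 -2.9]
12.18 90 [-0.017  4.083] 5.1 [ 0.2  0.4 -4.6]
12.23 92 [-0.017  4.317] 5.4 [-0.2 -0.5 -4.4]
12.28 87 [-5.000e-03  6.003e+00] 6.4 [-0.8 -0.5 -5.2]
12.33 83 [-4.000e-03  7.194e+00] 7.9 [-0.1  0.4 -3.4]
```

```bash
(python3 -m inch '[[0,0,0,0,0.033,0.023,1],[0,0,0,0,0.033,0.023,1],[0,0,0,0,0.033,0.023,1],[0,0,0,0,0.033,0.023,1],[0,0,0,0,0.033,0.023,1],[0,0,0,0,0.033,0.023,1],[0,0,0,0,0.033,0.023,1],[0,0,0,0,0.033,0.023,1]]'
python3 -m inch '[[0,0,0,0,0.033,0.023,1],[0,0,0,0,0.033,0.023,1],[0,0,0,0,0.033,0.023,1],[0,0,0,0,0.033,0.023,1],[0,0,0,0,0,0,1],[0,0,0,0,0,0,1],[0,0,0,0,0,0,1],[0,0,0,0,0,0,1]]'
python3 -m inch '[[0,0,0,0,0,0,1],[0,0,0,0,0,0,1],[0,0,0,0,0,0,1],[0,0,0,0,0,0,1],[0,0,0,0,0,0,1],[0,0,0,0,0,0,1],[0,0,0,0,0,0,1],[0,0,0,0,0,0,1]]') | grep -E "clock|eef|contact"
python3 sw.py 16
```

```text
clock: 13.0
eef_pos: [524.8, 149.8, 300.3]
contact_force: [0.5, 0.0, -3.0]
clock: 13.67
eef_pos: [528.5, 150.8, 300.3]
contact_force: [0.6, -0.1, -5.8]
clock: 14.33
eef_pos: [528.6, 150.8, 300.3]
contact_force: [-0.5, -0.0, -3.8]
[   5.7    2.1 -139.2]
14.38 84 [-0.072  7.325] 14.9 [-0.2  0.3 -4.1]
14.43 84 [-0.077  7.006] 14.7 [ 0.1 -0.2 -4.7]
14.48 87 [-0.073  7.224] 14.6 [-0.   0.7 -4.1]
14.53 80 [-0.061  8.18 ] 14.6 [-0.2  0.2 -4. ]
14.58 84 [-0.077  7.187] 14.7 [ 0.2 -0.5 -5.2]
14.63 85 [-0.076  6.845] 14.8 [-0.1 -0.8 -4.6]
14.68 83 [-0.068  7.716] 14.7 [-0.5  0.9 -5. ]
14.73 83 [-0.077  6.891] 14.6 [-0.3  0.  -4.6]
14.78 85 [-0.067  7.82 ] 14.5 [-0.4 -0.8 -5.1]
14.83 86 [-0.073  7.165] 14.4 [-0.  -0.2 -4.6]
14.88 83 [-0.058  8.394] 14.6 [-0.8  0.4 -4.7]
14.93 83 [-0.075  7.11 ] 14.8 [-0.4 -0.6 -4.4]
14.98 84 [-0.066  7.502] 14.5 [ 0.   0.4 -4.8]
15.03 84 [-0.086  6.277] 15.4 [ 0.7 -0.  -3.8]
15.08 84 [-0.071  7.657] 15.1 [ 0.1 -0.2 -4.4]
15.13 86 [-0.084  6.277] 14.9 [-0.3 -0.  -4.2]
```

The hook is quiet, resting against the bail at θ≈0.08, so step 1 is done. Now I lower, easing back slightly.

```bash
(python3 -m inch '[[0,0,0,0,-0.05,0.06,1],[0,0,0,0,-0.079,0.091,1],[0,0,0,0,-0.079,0.091,1],[0,0,0,0,-0.079,0.091,1],[0,0,0,0,-0.079,0.091,1],[0,0,0,0,-0.079,0.091,1],[0,0,0,0,-0.079,0.091,1],[0,0,0,0,-0.079,0.091,1]]'
python3 -m inch '[[0,0,0,0,-0.079,0.091,1],[0,0,0,0,-0.079,0.091,1],[0,0,0,0,-0.079,0.091,1],[0,0,0,0,-0.079,0.091,1],[0,0,0,0,-0.03,0.04,1],[0,0,0,0,0,0,1]]') | grep -E "clock|eef|contact"
python3 sw.py 4; python3 -c "
from h import *
w=shot('wrist'); save(w,'w5'); save(load('scene'),'s5',(320,100,400,220),5)"
```

```text
clock: 15.8
eef_pos: [526.3, 150.2, 277.0]
contact_force: [-0.4, -0.1, -4.7]
clock: 16.3
eef_pos: [524.8, 149.8, 263.7]
contact_force: [0.7, 0.1, -3.6]
[   1.9    2.1 -175.8]
16.35 87 [-0.04   6.009] 10.2 [ 0.2  0.3 -3.8]
16.4 86 [-0.05   5.655] 11.0 [-0.9  0.4 -4.2]
16.45 83 [-0.07   3.955] 10.9 [ 0.   0.4 -4. ]
16.5 83 [-0.05   5.756] 11.0 [ 0.1 -0.2 -4.3]
```

View pics/w5.png

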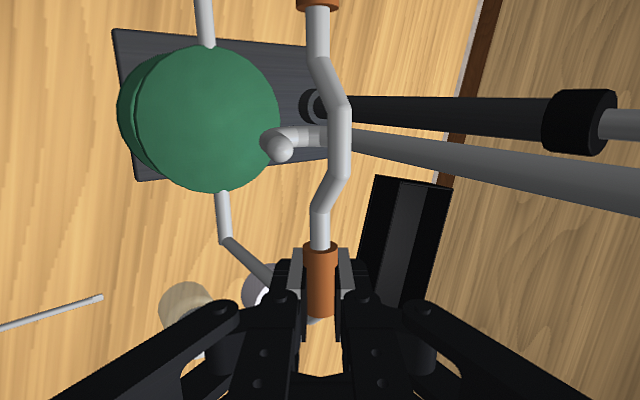

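View pics/s5.png

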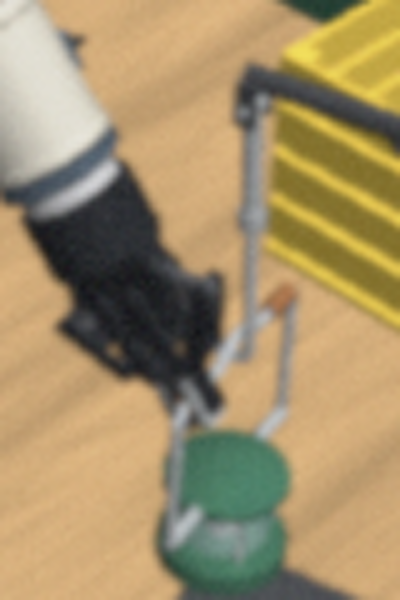

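The wrist view shows the J passing under the hump: tip at (280,148), shank behind the bail at row 140, centred on the hump. I lower to contact in fine steps.

```bash
(python3 -m inch '[[0,0,0,0,-0.023,0.033,1],[0,0,0,0,-0.023,0.033,1],[0,0,0,0,-0.023,0.033,1],[0,0,0,0,-0.023,0.033,1],[0,0,0,0,-0.023,0.033,1],[0,0,0,0,-0.023,0.033,1],[0,0,0,0,-0.023,0.033,1],[0,0,0,0,-0.023,0.033,1]]'
python3 -m inch '[[0,0,0,0,-0.012,0.016,1],[0,0,0,0,-0.012,0.016,1]]'
python3 -m inch '[[0,0,0,0,-0.012,0.016,1],[0,0,0,0,-0.012,0.016,1]]') | grep -E "clock|eef|contact"; python3 sw.py 4
```

```text
clock: 17.22
eef_pos: [525.1, 149.9, 256.0]
contact_force: [-0.9, -0.5, -4.3]
clock: 17.38
eef_pos: [525.1, 149.9, 255.0]
contact_force: [-0.4, 0.3, -4.3]
clock: 17.55
eef_pos: [525.0, 149.9, 254.1]
contact_force: [-0.3, 0.0, -4.1]
[   2.1    2.1 -185.4]
17.6 82 [-0.056  5.081] 10.5 [-0.6  0.6 -4.2]
17.65 82 [-0.065  4.793] 11.6 [-0.1  0.3 -4. ]
17.7 82 [-0.056  5.244] 11.4 [ 1.1  0.9 -3.8]
17.75 80 [-0.048  6.027] 10.8 [-0.3 -0.2 -4.6]
```

```bash
cat > fz.py <<'E'
from h import *
a=[]
for i in range(3): grab_frame('top'); a.append(r.sense()['contact_force'])
print('   mean F',np.mean(a,0).round(2),bail_state().round(1))
E
for i in 1; do
python3 -m inch '[[0,0,0,0,-0.012,0.016,1],[0,0,0,0,-0.012,0.016,1]]'; python3 fz.py
python3 -m inch '[[0,0,0,0,-0.012,0.016,1],[0,0,0,0,-0.012,0.016,1]]'; python3 fz.py
python3 -m inch '[[0,0,0,0,-0.012,0.016,1],[0,0,0,0,-0.012,0.016,1]]'; python3 fz.py
done | grep -E "eef|mean"
```

```text
eef_pos: [525.0, 149.9, 253.2]
   mean F [-0.41  0.12 -4.26] [   2.     2.1 -186.4]
eef_pos: [525.0, 149.9, 252.2]
   mean F [ 0.39 -0.57 -3.81] [   2.     2.1 -187.4]
eef_pos: [524.9, 149.9, 251.1]
   mean F [ 0.87  0.09 -4.04] [   1.9    2.1 -188.4]
```

```bash

(python3 -m inch '[[0,0,0,0,-0.012,0.016,1],[0,0,0,0,-0.012,0.016,1]]'; python3 fz.py
python3 -m inch '[[0,0,0,0,-0.012,0.016,1],[0,0,0,0,-0.012,0.016,1]]'; python3 fz.py)| grep -E "eef|mean"
```

```text
eef_pos: [525.0, 149.9, 250.2]
   mean F [-0.46 -0.32 -3.56] [   2.1    2.1 -189.2]
eef_pos: [525.2, 150.0, 249.5]
   mean F [-0.79  0.88 -1.54] [   2.2    2.2 -190. ]
```

```bash

(python3 -m inch '[[0,0,0,0,-0.012,0.016,1]]'; python3 fz.py
python3 -m inch '[[0,0,0,0,-0.012,0.016,1]]'; python3 fz.py)| grep -E "eef|mean"
```

```text
eef_pos: [525.3, 150.0, 249.1]
   mean F [-0.69  0.58  0.64] [   2.2    2.2 -190.5]
eef_pos: [525.3, 150.0, 248.7]
   mean F [-0.34  1.32  1.12] [   2.2    2.2 -190.9]
```

The hook now carries the full weight while held. I reduce the grip, ease up a hair and open gently.

```bash

(python3 -m inch '[[0,0,0,0,0.007,-0.01,1],[0,0,0,0,0,0,1],[0,0,0,0,0,0,1]]' 20; python3 fz.py
python3 -m inch '[[0,0,0,0,0,0,0.85],[0,0,0,0,0,0,0.83],[0,0,0,0,0,0,0.81],[0,0,0,0,0,0,0.79],[0,0,0,0,0,0,0.77],[0,0,0,0,0,0,0.75],[0,0,0,0,0,0,0.73],[0,0,0,0,0,0,0.7]]'; python3 fz.py
python3 -m inch '[[0,0,0,0,0,0,0.65],[0,0,0,0,0,0,0.6],[0,0,0,0,0,0,0.55],[0,0,0,0,0,0,0.5]]')| grep -E "eef|mean|open|grasp"; python3 sw.py 6;  python3 -c "
from h import *
w=shot('wrist'); save(w,'w6')"
```

```text
eef_pos: [524.9, 149.9, 248.6]
opening: 0.126
grasp_force: 98.5
   mean F [-0.99  2.8   1.37] [   2.     2.2 -190.9]
eef_pos: [524.8, 149.8, 248.4]
opening: 0.298
grasp_force: 0.0
   mean F [ 0.05 -0.06 -0.28] [   1.9    2.1 -191. ]
eef_pos: [524.8, 149.8, 248.4]
opening: 0.495
grasp_force: 0.0
[   1.9    2.1 -191. ]
21.4 100 [-0.069  4.92 ] 12.4 [ 1.1  0.1 -0.6]
21.45 100 [-0.072  4.826] 12.6 [-0.2  0.1  0. ]
21.5 102 [-0.059  6.007] 12.3 [ 0.7 -0.1  0. ]
21.55 99 [-0.058  6.003] 12.6 [ 0.1  0.3 -0.2]
21.6 97 [-0.058  6.109] 12.5 [ 0.2  0.5 -1.7]
21.65 94 [-0.071  4.64 ] 12.4 [-0.4 -0.6  0.4]
```

View pics/w6.png

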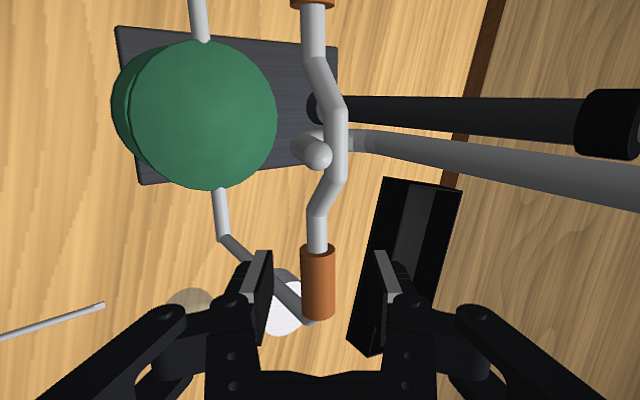

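The wrist view shows the bail seated in the hook, with the tip at (318,155), and the fingers clear of the grip at (317,283). I retreat along the tool axis.

```bash

(python3 -m inch '[[0,0,0,0,0,-0.1,0.5],[0,0,0,0,0,-0.2,0.5],[0,0,0,0,0,-0.4,0.5],[0,0,0,0,0,-0.6,0.5],[0,0,0,0,0,-0.8,0.5],[0,0,0,0,0,-0.8,0.5],[0,0,0,0,0,-0.8,0.5],[0,0,0,0,0,-0.8,0.5]]'
python3 -m inch '[[0,0,0,0,0,-0.8,0.5],[0,0,0,0,0,-0.6,0.5],[0,0,0,0,0,-0.3,0.5],[0,0,0,0,0,0,0.5],[0,0,0,0,0,0,0.5],[0,0,0,0,0,0,0.5],[0,0,0,0,0,0,0.5],[0,0,0,0,0,0,0.5]]')| grep -E "clock|eef|contact"
cat > chk.py <<'E'
from h import *
import time
for i in range(8):
  F=shot('scene'); C=cloud(F); d=C.reshape(-1,3)-PIV; q=np.c_[d@U,d@Wd,d[:,2]]; c=F['pixels'].reshape(-1,3).astype(int)
  h=q[(abs(q[:,0])<60)&(abs(q[:,1])<15)&(q[:,2]<-40)&(q[:,2]>-125)]
  g=q[(abs(q[:,0])<90)&(abs(q[:,1])<70)&(q[:,2]<-280)&(q[:,2]>-420)&(c[:,1]>c[:,0]+15)]
  m=q[(abs(q[:,0])<40)&(abs(q[:,1])<72)&(q[:,2]<-180)&(q[:,2]>-225)]; a=m[m[:,1]<-35]; b=m[m[:,1]>35]
  print(np.polyfit(h[:,2],h[:,0],1).round(3),'green',len(g),g.mean(0).round(1),'bars',a.mean(0).round(1),b.mean(0).round(1))
save(F,'s7',(290,80,430,255),3.2)
E
python3 chk.py
```

```text
clock: 22.37
eef_pos: [461.1, 133.9, 342.0]
contact_force: [0.6, -0.1, -0.2]
clock: 23.03
eef_pos: [438.5, 128.3, 374.4]
contact_force: [-0.6, 0.3, -0.1]
[-0.062  5.062] green 580 [  13.9  -11.5 -330.6] bars [   2.6  -56.4 -200.5] [   1.8   54.5 -198.2]
[-0.062  4.866] green 578 [  13.7  -11.7 -331. ] bars [   2.8  -56.4 -200. ] [   1.4   55.3 -198.7]
[-0.054  5.45 ] green 583 [  13.5  -11.4 -331. ] bars [   2.3  -57.2 -201.2] [   1.1   55.  -199.7]
[-0.065  4.393] green 584 [  13.3  -11.5 -331. ] bars [   3.   -56.8 -199.6] [   1.4   55.1 -199.3]
[-0.058  5.348] green 580 [  13.8  -11.5 -330.9] bars [   2.8  -56.5 -200. ] [   1.6   55.1 -198.4]
[-0.065  4.768] green 581 [  14.1  -11.5 -330.8] bars [   2.5  -55.7 -200.8] [   1.8   54.3 -198.6]
[-0.066  4.432] green 585 [  14.6  -11.3 -331.2] bars [   4.   -57.  -198.8] [   1.7   54.6 -200. ]
[-0.072  4.305] green 590 [  15.1  -11.3 -331.2] bars [   4.2  -56.3 -199.7] [   1.4   54.7 -199.2]
```

View pics/s7.png

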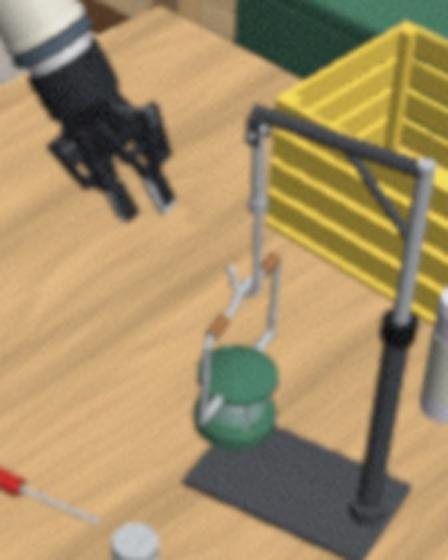

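The lantern hangs level in the hook, bowl at crop (250,285), with the gripper clear and only a slight sway. I let it settle for a few seconds.

```bash

for i in 1 2 3 4 5 6 7 8 9 10; do python3 -m inch '[[0,0,0,0,0,0,0.5],[0,0,0,0,0,0,0.5],[0,0,0,0,0,0,0.5],[0,0,0,0,0,0,0.5],[0,0,0,0,0,0,0.5],[0,0,0,0,0,0,0.5],[0,0,0,0,0,0,0.5],[0,0,0,0,0,0,0.5]]'; done | grep clock | tail -1
python3 chk.py; python3 chk.py
```

```text
clock: 30.1
[-0.071  3.929] green 581 [  13.5  -11.4 -330.9] bars [   2.6  -57.2 -200.4] [   1.6   54.3 -198.5]
[-0.059  5.351] green 579 [  13.6  -11.4 -330.8] bars [   2.7  -56.8 -200.1] [   1.4   54.8 -199. ]
[-0.056  5.392] green 578 [  13.9  -11.6 -330.6] bars [   3.   -56.7 -199.6] [   1.4   55.6 -199. ]
[-0.052  5.728] green 577 [  14.5  -11.7 -331. ] bars [   3.4  -58.  -200. ] [   1.5   55.2 -198.8]
[-0.068  4.582] green 582 [  14.7  -11.6 -331.1] bars [   3.9  -55.6 -199.6] [   2.    53.8 -198.8]
[-0.072  4.123] green 584 [  15.6  -11.5 -331.2] bars [   4.4  -55.8 -199.8] [   1.4   55.7 -200.6]
[-0.059  5.46 ] green 584 [  15.8  -11.7 -331. ] bars [   4.6  -56.7 -199.9] [   2.6   52.2 -199.2]
[-0.071  4.83 ] green 585 [  16.6  -11.2 -331.2] bars [   4.9  -57.5 -199.6] [   3.5   56.  -199. ]
[-0.059  5.665] green 579 [  16.9  -11.3 -331.1] bars [   5.3  -57.4 -199.3] [   3.5   56.2 -199. ]
[-0.063  5.695] green 579 [  17.1  -11.4 -330.9] bars [   5.4  -57.  -199. ] [   4.    55.2 -198.5]
[-0.064  5.554] green 585 [  17.5  -11.5 -331.1] bars [   5.5  -57.5 -199.6] [   4.7   54.  -198.1]
[-0.055  6.267] green 581 [  17.4  -11.6 -331. ] bars [   5.3  -57.8 -199.9] [   4.3   55.5 -199.9]
[-0.057  6.202] green 581 [  17.2  -11.5 -330.9] bars [   4.9  -56.3 -200.6] [   4.7   54.1 -198.2]
[-0.063  5.608] green 588 [  17.3  -11.2 -331.1] bars [   5.1  -56.1 -200.2] [   3.9   55.7 -199.7]
[-0.048  6.794] green 582 [  16.9  -11.1 -331.1] bars [   5.1  -55.4 -199.8] [   3.2   56.  -199.7]
[-0.057  5.692] green 586 [  16.9  -11.5 -331. ] bars [   4.9  -57.2 -199.6] [   3.6   55.8 -198.3]
```

```bash
python3 -c "
from h import *
print(r.sign_off())"
```

```text
the job is handed in; nothing more can be done
None
```

The lantern hangs level and nearly still by its bail in the steadied drop hook (about ±2 mm of slow sway), the gripper is clear, and I handed the job in at about 31 s; no verdict came back.

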